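# Clear the sample step and square up its plates

## Robot

A 6-joint arm with a two-finger parallel gripper is mounted at the origin on the work surface. World frame = base frame: x ahead of the robot, y to its left, z up, the work surface at z = 0. Lengths are in m, angles in degrees, forces in N, time in s.
With the tool pointing down it reaches from about 0.4 to 0.825 m from the base axis. Payload 7 kg.
Tool frame: the origin (TCP) lies on the centre line of the jaws, within the pads' length; the fingertips stand r.tip_reach ahead of it and the grasp point (between the pads) is the TCP (r.tip_reach is the distance from the TCP to the fingertips, in m); z points along the fingers, y is the line along which they close (so a half turn about z gives the same grasp; the last joint's range is limited). The gripper opens to 88 mm and grips with 3 to 60 N. Pads are 19 mm wide; open, the fingers measure 130 mm over their backs; the gripper's body (78 mm by 193 mm) begins 47 mm behind the grasp point.
Start: joints at [92.424, 20.546, 0.682, 0, -70.136, -16.507], TCP at [0.164, 0.655, 0.246] pointing down, gripper open.
Joint ranges: [-176.03, 176.03], [-82.01, 121.73], [-58.28, 71.71], [-173.87, 95.51], [-174.79, -0.11], [-173.66, 173.66]. Speed limits (degrees/s): [136.94, 136.94, 172.46, 180, 180, 180].

## Interface

Orientations are given as [roll, pitch, yaw] about the fixed x, y, z axes, in that order (R = Rz(yaw) Ry(pitch) Rx(roll)).
In Python, from plant import sensors, cams, r gives the robot as it stands.
- The arm moves only by the tool drive_tool, never from a script. Its argument "rows" is a list of rows, each an object of numbers: "fingers": the gripper's target within -1 to 1 (fully open at 1, half-way at 0, shut at -1); "x", "y", "z": the shift along the tool's x, y, z in m; "spin": the turn about the tool's z in rad. A call has 1 to 10 rows; each row is the pose to reach, as a shift and turn from the pose commanded when the call began, along the tool's axes at that moment; what a row does not reach only later rows make up. A row lasts 1/8 s, in which the tool goes at most 62.5 mm and 10.7 degrees, less where a joint would pass 70% of its speed; a pose out of reach is approached as far as the arm can. A call with a gripper value outside its range is refused whole. The fingers move at their own pace and stop on an object; "newtons" is the grip in N (left out, the last holds). Time passes only in rows, so rows that repeat a pose let the fingers close. It gives the time, the measured TCP pose, the force, the opening and the grip force at its end, in the units of the state.
- sensors.get_state(): the state, without advancing time (a new reading comes with each control period).
- cams.capture(name): name is "scene" or "side" or "wrist"; returns a dict with "pixels" (480x640x3 uint8, red, green, blue), "intrinsics" (3x3 intrinsics, pixels), "eye" and "orientation" of the camera in the world; the wrist camera has in their place "T_tool_cam" (4x4, takes a point from camera to tool coordinates, whose origin is the TCP and whose axes are the flange's). Camera axes: x right, y up, looking along -z (the intrinsics and any distortion apply to the point x, -y, -z); pixel columns grow to the right and rows downward; lengths in m; the calibration is good to about 2 mm. A picture is of the moment at which its call begins: read the wrist's pose just before it. There is no depth.
- r.close_job(): hands the job in; it is judged then, once.
The state is a dict: "time_s": time; "joints": joint angles; "qd": joint speeds; "joint_torque": joint torques, N m; "tcp_pos": TCP position; "eef_rot": TCP orientation; "contact_force": force on the tool from outside, world axes, zero at the start; "moment": the same for the moment, N m; "gripper_width": finger opening in m; "gripper_force": force on a finger pad.
Only numpy, scipy, OpenCV 4.12 (cv2) and the standard library are available. Lean on these libraries where they do the work, as an engineer would, in place of code of your own. Each camera call takes 0.05 s, during which the arm holds its last target. There are 200 camera calls.

## Task

In a tube showroom, push the loose cream trunking offcut along the blue display step, under the header rail and over the step's far edge, so that it drops into the grey bin below; push it, do not lift it. Then tap the untidy stack of three thin plates into the corner of the two white stops on the step, until all three lie flush against both stops, still stacked. Leave the bin where it stands and do not disturb the steel sleeve, the tube stand or the brass tee.

Things in the scene. Friction and masses are not known exactly. Their poses are not given: they have to be found in the camera images.
- step: fixed blue display step on the white counter, 240 mm along x, 400 mm along y, 100 mm high; origin at the centre of its underside, z up. Its far edge, towards the bin, is at x = +120 mm in its own frame
- header (a point): middle of the underside of the step's fixed aluminium header rail, 115 mm above the step's top. The rail is 30 mm wide along x (step x = 95 to 125 mm), 40 mm high and spans the whole step along y; its posts stand outside the step's ends at y = -220 and +220 mm. Axes as the step's
- corner (a point): inner corner of the two white stops, at step x = +50, y = +185 mm, on top of the white seat the plates lie on; axes as the step's. The side stop runs 85 mm from here to -x, the end stop 70 mm to -y; both 12 mm thick, tops 50 mm above the step. The seat, 15 mm above the step, reaches 103 mm to -x and 75 mm to -y, so the plates overhang it on their free sides. All fixed
- offcut_center (a point): centre of the loose cream plastic offcut of rectangular trunking (hollow, open at its y ends, walls 4 mm): 60 mm along its x, 100 mm along its y, 45 mm high, about 120 g (varies). It lies flat on the step, turned by up to about 17 degrees either way from the step's axes, between the plates and the sleeve; its centre is then 22.5 mm above the step's top
- plate_low: plain grey PVC plate, 110 mm along its x, 80 mm along its y, 8 mm thick, 100 g; origin at the centre of its underside, 115 mm above the counter. Lowest of the stack of three, lying on the seat and overhanging it. At the start it is up to about 30 mm short of each stop and slightly turned; flush, its origin is at step x = -5, y = +145 mm and its axes are parallel to the step's
- plate_mid: plain grey PVC plate, 110 mm along its x, 80 mm along its y, 8 mm thick, 100 g; origin at the centre of its underside, 123 mm above the counter. Middle of the stack. At the start it is up to about 30 mm short of each stop and slightly turned; flush, its origin is at step x = -5, y = +145 mm and its axes are parallel to the step's
- plate_top: plain grey PVC plate, 110 mm along its x, 80 mm along its y, 8 mm thick, 100 g; origin at the centre of its underside, 131 mm above the counter. Top of the stack; the stack is 24 mm high. At the start it is up to about 30 mm short of each stop and slightly turned; flush, its origin is at step x = -5, y = +145 mm and its axes are parallel to the step's
- bin: open grey plastic bin standing loose on the counter just beyond the step's far edge, 180 mm along its x, 220 mm along its y, 70 mm high (30 mm lower than the step), walls 5 mm, 0.9 kg; origin at the centre of its underside; about square to the step, 5 to 20 mm from it, its middle up to 65 mm to one side of the offcut's
- sleeve: bystander: steel sleeve standing on the step's -y end, 52 mm outside diameter, 50 mm high; origin at the centre of its underside
- tube_stand: bystander: grey block 90 by 130 by 30 mm with three leaning tube samples, about 115 mm high, on the counter beyond the step's +y end; origin at the centre of its underside
- tee: bystander: brass pipe tee lying on the counter beyond the step's -y end, 120 mm long along its x, 88 mm high; origin at the centre of its underside
There are look-alikes about, which are no part of the job. Leave any orange look-alike of the part that bears offcut_center alone.

How it is judged:
By the outcome, as a careful person would: the job done as asked, in the order asked, and still so for the second after the job is handed in, with the robot touching nothing.
It also fails if it takes over 67 s, if anything falls off the work surface, if the arm or the gripper's body presses on something with over 40 N, if the wrist force passes 120 N, or if a joint passes its speed limit or range.

## Working session

There is one attempt and no reset: what is moved stays moved. The work goes in short steps, Python scripts to look and compute and a tool call to move; the robot and the scene stay as the last step left them, time stands still between calls to the robot, and variables do not carry over. Pictures are saved under pics/ and viewed, at most 10 in all, crops included, and the job is handed in when it is done.

Besides the shell and the picture viewer there is one more tool, called after "Call:" as name(argument=value, ...) on one line, values as JSON. drive_tool: Moves the arm, as the interface text tells. Its arguments: {"type":"object","properties":{"rows":{"type":"array"},"newtons":{"type":"number"}},"required":["rows"]}

```bash
ls; mkdir -p pics; python3 - <<'E'
from plant import sensors,cams,r
import cv2
s=sensors.get_state();print({k:s[k] for k in('time_s','tcp_pos','eef_rot','contact_force','gripper_width')},r.tip_reach)
for n in('scene','side','wrist'):
    c=cams.capture(n);cv2.imwrite(f'pics/{n}0.png',c['pixels'][:,:,::-1])
    print(n,{k:c[k] for k in c if k!='pixels'})
E
```

```text
pics
{'time_s': 0.0, 'tcp_pos': array([0.16417042, 0.65425634, 0.24461215]), 'eef_rot': array([ 1.79902970e+02, -1.10958453e-02, -1.40889078e+01]), 'contact_force': array([ 0.38541384,  0.09630713, -0.56358583]), 'gripper_width': 0.08779397660619166} 0.019
scene {'intrinsics': array([[453.10196254,   0.        , 310.36291069],
       [  0.        , 453.10196254, 237.09956248],
       [  0.        ,   0.        ,   1.        ]]), 'eye': array([ 1.0150449 , -0.80236715,  0.87574114]), 'orientation': array([50.60172646, -0.64633161, 32.20118302])}
side {'intrinsics': array([[508.88820322,   0.        , 326.83971369],
       [  0.        , 508.88820322, 243.48180068],
       [  0.        ,   0.        ,   1.        ]]), 'eye': array([0.17319957, 0.73006276, 1.03822568]), 'orientation': array([  43.43449054,    0.78891742, -152.49553427])}
wrist {'intrinsics': array([[366.2068803 ,   0.        , 318.16048972],
       [  0.        , 366.2068803 , 244.7594874 ],
       [  0.        ,   0.        ,   1.        ]]), 'T_tool_cam': array([[ 9.51718958e-04,  9.63147675e-01,  2.68971469e-01,
         7.26568885e-02],
       [ 9.99999323e-01, -7.36450314e-04, -9.01240221e-04,
        -4.43900786e-04],
       [-6.69943301e-04,  2.68972144e-01, -9.63147723e-01,
        -1.38070441e-01],
       [ 0.00000000e+00,  0.00000000e+00,  0.00000000e+00,
         1.00000000e+00]])}
```

View pics/scene0.png

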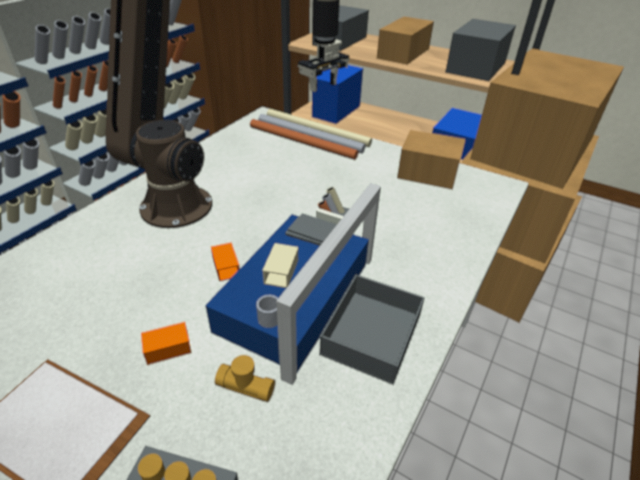

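View pics/side0.png

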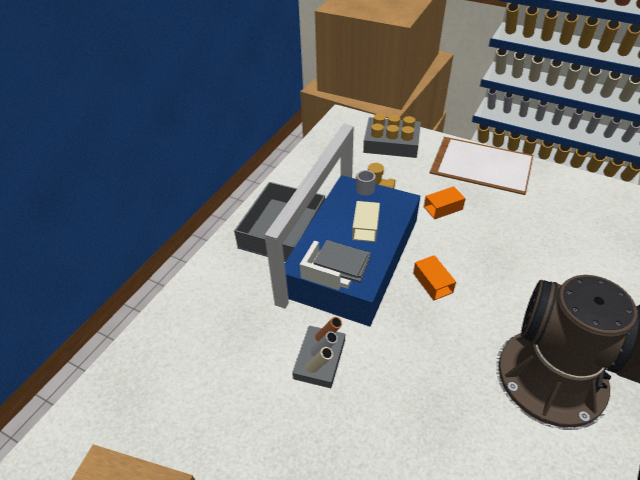

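The side view shows the blue step with the cream offcut at (367,220), the plates at (342,259), the sleeve at (366,183), the bin at (280,220), and the tube stand at (320,355). Two orange look-alikes sit off the step at (445,203) and (435,277). The scene view shows the same, with the offcut at (281,262). The only cream piece lying on the step is the one meant.

```bash
cat > h.py <<'E'
import numpy as np,cv2
from scipy.spatial.transform import Rotation as R
from plant import sensors,cams,r
def cap(n):
    s=sensors.get_state();c=cams.capture(n)
    if n=='wrist':
        T=c['T_tool_cam'];Rt=R.from_euler('xyz',s['eef_rot'],degrees=True).as_matrix()
        c['R']=Rt@T[:3,:3];c['o']=s['tcp_pos']+Rt@T[:3,3]
    else: c['R']=R.from_euler('xyz',c['orientation'],degrees=True).as_matrix();c['o']=c['eye']
    return c
def ray(c,p,z):
    K=c['intrinsics'];p=np.atleast_2d(p).astype(float)
    d=np.c_[(p[:,0]-K[0,2])/K[0,0],-(p[:,1]-K[1,2])/K[1,1],-np.ones(len(p))]@c['R'].T
    return c['o']+d*((z-c['o'][2])/d[:,2])[:,None]
def proj(c,P):
    K=c['intrinsics'];q=(np.atleast_2d(P)-c['o'])@c['R']
    return np.c_[K[0,0]*q[:,0]/-q[:,2]+K[0,2],K[1,1]*q[:,1]/q[:,2]+K[1,2]]
def save(c,n,box=None,f=1):
    im=c['pixels'][:,:,::-1]
    if box: x0,y0,x1,y1=box;im=im[y0:y1,x0:x1]
    cv2.imwrite('pics/'+n,cv2.resize(im,None,fx=f,fy=f,interpolation=cv2.INTER_CUBIC))
E
python3 - <<'E'
from h import *
np.set_printoptions(precision=4,suppress=True)
for n in('side','scene'):
    c=cap(n);hsv=cv2.cvtColor(c['pixels'],cv2.COLOR_RGB2HSV)
    print(n)
    pts={'side':[(345,178),(420,196),(372,325)],'scene':[(209,306),(293,217),(368,240)]}[n]
    for p in pts:print(p,hsv[min(479,p[1]+4),p[0]-4 if n=='side' else p[0]+4])
    m=cv2.inRange(hsv,(105,150,40),(125,255,255));m[:, :180]=0
    k,l,st,ce=cv2.connectedComponentsWithStats(m)
    for i in np.argsort(-st[1:,4])[:5]+1: print(st[i],ce[i],np.bincount((hsv[l==i][:,2]//10)))
    m2=cv2.inRange(hsv,(18,30,140),(35,140,255))
    k,l,st,ce=cv2.connectedComponentsWithStats(m2)
    for i in np.argsort(-st[1:,4])[:5]+1: print('cream',st[i],ce[i],ray(c,ce[i],.13))
    np.savez(n+'.npz',**c)
c=cap('side');save(c,'sidecrop.png',(225,110,465,330),3.2)
E
```

```text
side
(345, 178) [108 191 124]
(420, 196) [108 187 128]
(372, 325) [ 34   8 221]
[  180     0   123   227 20166] [232.5143  87.0282] [    0     0     0     0     0     0     0    19 19183   964]
[ 285  176  135  150 9060] [354.4848 249.1064] [   0    0    0    0    0  107 2513   39   46   53   41  100 4895 1266]
[ 490   39  150   38 1237] [565.9757  57.1237] [  0   0   0   0   1 162 964  49  12  10  34   5]
[ 481   80  159   43 1169] [561.7665 100.8392] [  0   0   0   0   1 128 917  51  14  11  37  10]
[ 473  116  167   49 1106] [557.9439 139.9385] [  0   0   0   0   2 157 824  39  28  14  42]
cream [353 201  26  40 845] [365.5385 220.2178] [[ 0.5307 -0.1445  0.13  ]]
cream [540 354  64  24  84] [573.7143 371.119 ] [[-0.0133  0.0613  0.13  ]]
cream [320 347  13  13  53] [326.0189 352.8679] [[0.4409 0.2467 0.13  ]]
cream [609  71  13   9  26] [614.      75.7692] [[ 0.0544 -1.2026  0.13  ]]
cream [532  56  12   8  22] [537.0909  60.4091] [[ 0.3186 -1.1995  0.13  ]]
scene
(209, 306) [107 194  83]
(293, 217) [ 97  20 115]
(368, 240) [ 70   7 111]
[ 207  216  111  146 4817] [251.8503 299.3
[... 182 characters left out ...]
[ 313   66   49   56 2049] [336.736   93.3533] [  0   0   0   0   5   3   4  55 722 144 726  23  13  19  11  21  31  26
  59 187]
[ 434  109   47   48 1061] [459.7323 125.8219] [  0   0   0   0   0   0   0   0   0  28 112  20  12  12   9  15  21  24
  72 736]
[180 100  24  15  91] [190.956  107.3846] [ 0  0  0  0  3 80  8]
cream [ 491   48  134   59 3663] [563.8034  76.2763] [[0.8989 1.6085 0.13  ]]
cream [ 459  133  141  138 1589] [544.9692 192.3228] [[1.0126 0.5289 0.13  ]]
cream [264 244  34  43 942] [279.5   264.414] [[ 0.5312 -0.158   0.13  ]]
cream [403 131  61  29 893] [434.0728 144.5901] [[0.629  0.6328 0.13  ]]
cream [267 108 128  37 838] [323.0179 126.3556] [[0.234  0.5414 0.13  ]]
```

View pics/sidecrop.png

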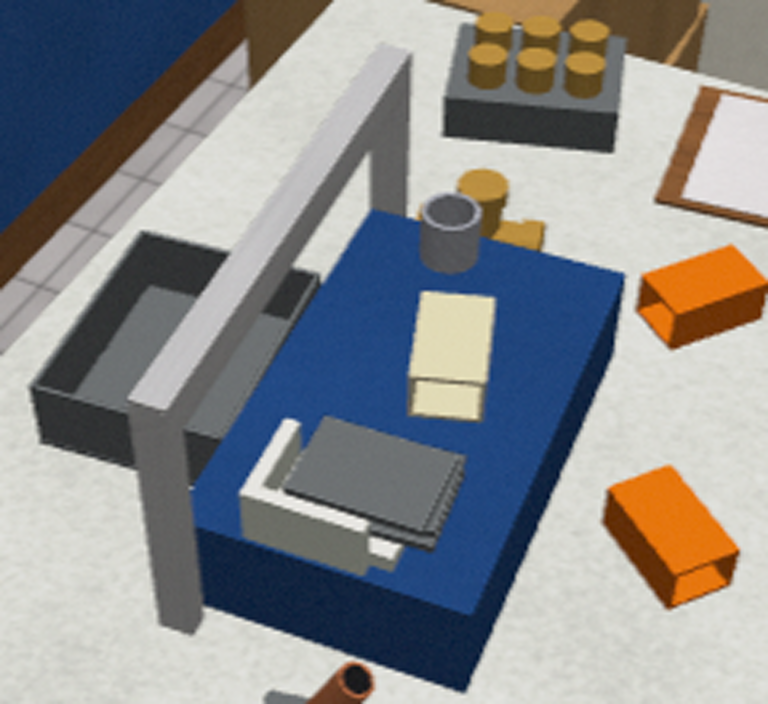

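The crop confirms the cream offcut, with top corners at crop (420,292), (495,297), (485,380) and (408,375), lying on the step between the sleeve and the plates. The orange ones are on the counter. Plate top corners are at about (325,416), (465,457), (425,530) and (285,490). The white stops lie on the bin side (+x) and the +y side.

```bash
python3 - <<'E'
from h import *
np.set_printoptions(precision=4,suppress=True)
c=dict(np.load('side.npz'))
f=lambda L:np.array(L)/3.2+[225,110]
S=ray(c,f([(370,210),(622,275),(475,612),(198,530)]),.1);print('step',S[:,:2],np.linalg.norm(np.diff(S,axis=0),axis=1))
for i in range(3):
    d=S[i+1]-S[i];print(np.degrees(np.arctan2(d[1],d[0])))
O=ray(c,f([(420,292),(495,297),(485,380),(408,375)]),.145);print('off',O[:,:2],O.mean(0),np.linalg.norm(np.diff(O,axis=0),axis=1))
P=ray(c,f([(325,416),(465,457),(425,530),(285,490)]),.139);print('pl',P[:,:2],P.mean(0),np.linalg.norm(np.diff(P,axis=0),axis=1))
B=ray(c,f([(142,232),(320,275),(32,385)]),.07);print('bin',B[:,:2],np.linalg.norm(np.diff(B,axis=0),axis=1))
# accurate: top mask
hsv=cv2.cvtColor(c['pixels'],cv2.COLOR_RGB2HSV)
m=cv2.inRange(hsv,(105,150,115),(116,255,255));m[:,:270]=0;m[:170]=0;m[:,450:]=0
k,l,st,_=cv2.connectedComponentsWithStats(m);i=1+np.argmax(st[1:,4]);ys,xs=np.where(l==i)
h=cv2.convexHull(np.c_[xs,ys].astype(np.int32))[:,0]
W=ray(c,h,.1)[:,:2];rect=cv2.minAreaRect((W*1000).astype(np.float32));print(rect,cv2.boxPoints(rect))
E
```

```text
step [[ 0.6845 -0.3107]
 [ 0.4495 -0.3287]
 [ 0.4156  0.0615]
 [ 0.6315  0.0854]] [0.2357 0.3918 0.2173]
-175.6109385236678
94.96995958357378
6.310789584450212
off [[ 0.5763 -0.1843]
 [ 0.519  -0.2062]
 [ 0.4878 -0.1146]
 [ 0.5434 -0.0928]] [ 0.5316 -0.1495  0.145 ] [0.0613 0.0967 0.0598]
pl [[ 0.5834 -0.0296]
 [ 0.4705 -0.039 ]
 [ 0.4671  0.0386]
 [ 0.5749  0.0504]] [0.524  0.0051 0.139 ] [0.1133 0.0777 0.1084]
bin [[ 0.8754 -0.221 ]
 [ 0.7001 -0.2415]
 [ 0.8521 -0.0088]] [0.1765 0.2779]
((552.816650390625, -124.59271240234375), (237.67738342285156, 398.0525207519531), 4.4269514083862305) [[ 418.9701   64.6668]
 [ 449.6949 -332.1981]
 [ 686.6632 -313.8523]
 [ 655.9384   83.0127]]
```

Call:
drive_tool(rows=[{"fingers":0.5,"x":0.376,"y":0.322,"z":-0.085,"spin":1.8},{"fingers":0.5,"x":0.376,"y":0.322,"z":-0.085,"spin":1.8},{"fingers":0.5,"x":0.376,"y":0.322,"z":-0.085,"spin":1.8},{"fingers":0.5,"x":0.376,"y":0.322,"z":-0.085,"spin":1.8},{"fingers":0.5,"x":0.376,"y":0.322,"z":-0.085,"spin":1.8},{"fingers":0.5,"x":0.376,"y":0.322,"z":-0.085,"spin":1.8},{"fingers":0.5,"x":0.376,"y":0.322,"z":-0.085,"spin":1.8},{"fingers":0.5,"x":0.376,"y":0.322,"z":-0.085,"spin":1.8},{"fingers":0.5,"x":0.376,"y":0.322,"z":-0.085,"spin":1.8},{"fingers":0.5,"x":0.376,"y":0.322,"z":-0.085,"spin":1.8}])

```text
time_s: 1.55
tcp_pos: [0.4512, 0.2497, 0.3308]
eef_rot: [-180.0, 0.0, -117.6]
contact_force: [0.4, 0.2, -0.1]
gripper_width: 0.0658
gripper_force: 0.0
```

Call:
drive_tool(rows=[{"x":0.316,"y":-0.248,"spin":1.8,"fingers":0.5},{"x":0.316,"y":-0.248,"spin":1.8,"fingers":0.5},{"x":0.316,"y":-0.248,"spin":1.8,"fingers":0.5},{"x":0.316,"y":-0.248,"spin":1.8,"fingers":0.5},{"x":0.316,"y":-0.248,"spin":1.8,"fingers":0.5},{"x":0.316,"y":-0.248,"spin":1.8,"fingers":0.5},{"x":0.316,"y":-0.248,"spin":1.8,"fingers":0.5},{"x":0.316,"y":-0.248,"spin":1.8,"fingers":0.5},{"x":0.316,"y":-0.248,"spin":1.8,"fingers":0.5},{"x":0.316,"y":-0.248,"spin":1.8,"fingers":0.5}])

```text
invalid input
```

```bash
python3 - <<'E'
from h import *
s=sensors.get_state();print(s['tcp_pos'],s['eef_rot'],s['joints'])
c=cap('wrist');save(c,'w1.png');np.savez('w1.npz',**c)
E
```

```text
[0.45117392 0.24970387 0.33081965] [-1.79999001e+02  3.26910606e-02 -1.17629184e+02] [ 5.07940674e+01  2.67626159e+00 -1.10321844e+01 -5.74632277e-03
 -7.62593276e+01 -7.84218882e+01]
```

View pics/w1.png

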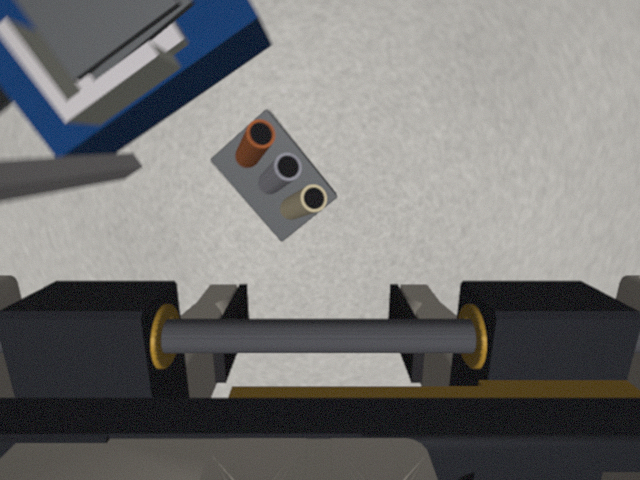

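The wrist view, from the earlier pose, shows the tube stand at (275,175) and the step's +y end with the white stops at (100,70). The move call was refused, so I'm retrying it alone.

Call:
drive_tool(rows=[{"fingers":0.5,"x":0.316,"y":-0.248,"z":0.0,"spin":1.8},{"fingers":0.5,"x":0.316,"y":-0.248,"z":0.0,"spin":1.8},{"fingers":0.5,"x":0.316,"y":-0.248,"z":0.0,"spin":1.8},{"fingers":0.5,"x":0.316,"y":-0.248,"z":0.0,"spin":1.8},{"fingers":0.5,"x":0.316,"y":-0.248,"z":0.0,"spin":1.8},{"fingers":0.5,"x":0.316,"y":-0.248,"z":0.0,"spin":1.8},{"fingers":0.5,"x":0.316,"y":-0.248,"z":0.0,"spin":1.8},{"fingers":0.5,"x":0.316,"y":-0.248,"z":0.0,"spin":1.8},{"fingers":0.5,"x":0.316,"y":-0.248,"z":0.0,"spin":1.8},{"fingers":0.5,"x":0.316,"y":-0.248,"z":0.0,"spin":1.8}])

```text
time_s: 2.85
tcp_pos: [0.5266, -0.1436, 0.3305]
eef_rot: [-180.0, -0.0, 139.5]
contact_force: [0.6, 0.1, 0.5]
gripper_width: 0.0655
gripper_force: 0.0
```

Call:
drive_tool(rows=[{"fingers":0.5,"x":0,"y":0,"z":0,"spin":0.54},{"fingers":0.5,"x":0,"y":0,"z":0,"spin":0.54},{"fingers":0.5,"x":0,"y":0,"z":0,"spin":0.54},{"fingers":0.5,"x":0,"y":0,"z":0,"spin":0.54}])

```text
time_s: 3.35
tcp_pos: [0.5266, -0.1434, 0.3306]
eef_rot: [180.0, -0.0, 108.9]
contact_force: [0.7, -0.0, -0.0]
gripper_width: 0.0657
gripper_force: 0.0
```

```bash
python3 - <<'E'
from h import *
s=sensors.get_state();print(s['tcp_pos'],s['eef_rot'],s['joints'])
c=cap('wrist');save(c,'w2.png');np.savez('w2.npz',**c)
E
```

```text
[ 0.52663316 -0.14335243  0.33055972] [ 1.79999506e+02 -2.54904668e-03  1.08884560e+02] [ 5.34470741e+00  5.73308166e+00 -7.71051275e+00 -2.66698634e-03
 -7.65565219e+01 -1.66459528e+02]
```

View pics/w2.png

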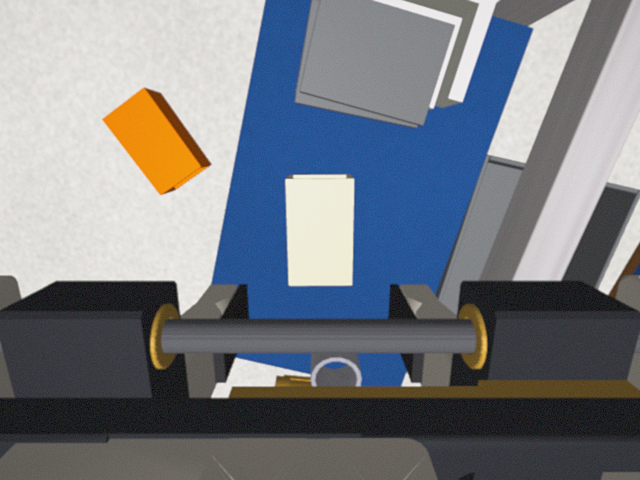

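Wrist view from above the offcut: offcut top corners at about (286,179), (354,179), (353,286) and (288,286). The step's near edge runs (265,10)–(217,250), its far edge starts at corner (531,28), and the plate stack is at (375,60). The sleeve is at (335,375). The orange piece at (157,140) is on the counter.

```bash
python3 - <<'E'
from h import *
np.set_printoptions(precision=4,suppress=True)
c=dict(np.load('w2.npz'));hsv=cv2.cvtColor(c['pixels'],cv2.COLOR_RGB2HSV)
def line(m_fn,rows):
    P=np.array([m_fn(r) for r in rows if m_fn(r) is not None],float);W=ray(c,P,.1)[:,:2]
    vx,vy,x0,y0=cv2.fitLine(W.astype(np.float32),cv2.DIST_HUBER,0,.01,.01).ravel();return np.array([x0,y0]),np.array([vx,vy])*np.sign(vy)
b=cv2.inRange(hsv,(105,150,60),(118,255,255))
left=lambda r:(np.where(b[r])[0].min()-.5,r)
right=lambda r:(np.where(b[r])[0].max()+.5,r)
p,v=line(left,range(5,270,5));q,w=line(right,range(45,150,5))
print('near',p,np.degrees(np.arctan2(v[1],v[0]))-90,'far',q,np.degrees(np.arctan2(w[1],w[0]))-90)
n=np.array([v[1],-v[0]]);print('width',(q-p)@n)
cor=ray(c,(531,28),.1)[0];print('corner',cor)
yaw=np.arctan2(-v[0],v[1]);X=np.array([np.cos(yaw),np.sin(yaw)]);Y=np.array([-X[1],X[0]])
# centre: x from near edge + .12 ; y from corner
o=X*(p@X+.12)+Y*(cor[:2]@Y-.2);print('step',o,np.degrees(yaw))
S=lambda P:np.c_[(np.atleast_2d(P)[:,:2]-o)@X,(np.atleast_2d(P)[:,:2]-o)@Y]
m=cv2.inRange(hsv,(18,20,140),(35,140,255));m[:160]=0;m[300:]=0;m[:,:270]=0;m[:,370:]=0
ys,xs=np.where(m);W=(ray(c,np.c_[xs,ys],.145)[:,:2]*1000).astype(np.float32);rc=cv2.minAreaRect(W);print('off',rc)
C=ray(c,[(286,179),(354,179),(353,286),(288,286)],.145);print('offc',S(C),S(C.mean(0)),C.mean(0))
print('plate',S(ray(c,[(318,0),(455,25),(425,125),(300,90)],.139)))
print('stop inner',S(ray(c,[(492,0),(449,100)],.15)))
print('sleeve',S(ray(c,(336,375),.15)),'tcp',S(sensors.get_state()['tcp_pos']))
print('bin near rim',S(ray(c,[(490,157),(640,190)],.07)))
np.savez('step.npz',o=o,X=X,Y=Y)
E
```

```text
near [ 0.4304 -0.0964] 4.5313034 far [0.6582 0.0099] 4.613968
width 0.23546918
corner [0.6518 0.0808 0.1   ]
step [ 0.5533 -0.1276] 4.5313087
off ((530.447265625, -148.42330932617188), (59.46747589111328, 102.66864013671875), 19.101308822631836)
offc [[-0.0651  0.02  ]
 [-0.0075  0.0348]
 [ 0.0191 -0.0618]
 [-0.0406 -0.0772]] [[-0.0235 -0.021 ]] [ 0.5315 -0.1505  0.145 ]
plate [[-0.0725  0.1614]
 [ 0.038   0.1717]
 [ 0.0395  0.0935]
 [-0.0707  0.0939]]
stop inner [[0.0567 0.1909]
 [0.0493 0.1155]]
sleeve [[ 0.0277 -0.1563]] tcp [[-0.0278 -0.0136]]
bin near rim [[0.1344 0.0877]
 [0.3048 0.0955]]
```

Call:
drive_tool(rows=[{"fingers":0.7,"x":-0.008,"y":0.002,"z":0.05,"spin":0},{"fingers":0.7,"x":-0.008,"y":0.002,"z":0.1,"spin":0},{"fingers":0.7,"x":-0.008,"y":0.002,"z":0.14,"spin":0},{"fingers":0.7,"x":-0.008,"y":0.002,"z":0.17,"spin":0},{"fingers":0.7,"x":-0.008,"y":0.002,"z":0.2,"spin":0},{"fingers":0.4,"x":-0.008,"y":0.002,"z":0.2,"spin":0},{"fingers":0.4,"x":-0.008,"y":0.002,"z":0.2,"spin":0},{"fingers":0.4,"x":-0.008,"y":0.002,"z":0.2,"spin":0}])

```text
time_s: 4.4
tcp_pos: [0.5319, -0.1505, 0.132]
eef_rot: [179.9, 0.0, 108.8]
contact_force: [-1.5, -0.4, 1.5]
gripper_width: 0.0617
gripper_force: 0.2
```

Call:
drive_tool(rows=[{"fingers":0.4,"x":0,"y":0,"z":0,"spin":-0.15},{"fingers":0.4,"x":0,"y":0,"z":0,"spin":-0.3},{"fingers":0.4,"x":0,"y":0,"z":0,"spin":-0.45},{"fingers":0.4,"x":0,"y":0,"z":0,"spin":-0.6},{"fingers":0.4,"x":0,"y":0,"z":0,"spin":-0.75},{"fingers":0.4,"x":0,"y":0,"z":0,"spin":-0.9},{"fingers":0.4,"x":0,"y":0,"z":0,"spin":-1.05},{"fingers":0.4,"x":0,"y":0,"z":0,"spin":-1.2},{"fingers":0.4,"x":0,"y":0,"z":0,"spin":-1.34},{"fingers":0.4,"x":0,"y":0,"z":0,"spin":-1.34}])

```text
time_s: 5.65
tcp_pos: [0.5317, -0.1505, 0.1317]
eef_rot: [-180.0, 0.1, -174.5]
contact_force: [0.1, 1.1, 0.3]
gripper_width: 0.0612
gripper_force: 0.0
```

Call:
drive_tool(rows=[{"fingers":0.7,"x":0,"y":0,"z":0,"spin":0.0},{"fingers":0.7,"x":0,"y":0,"z":0,"spin":0.0},{"fingers":0.7,"x":0,"y":0,"z":-0.05,"spin":0.0},{"fingers":0.7,"x":0,"y":0,"z":-0.09,"spin":0.0},{"fingers":0.0,"x":0.05,"y":0,"z":-0.09,"spin":0.017},{"fingers":-0.4,"x":0.09,"y":0,"z":-0.09,"spin":0.017},{"fingers":-0.4,"x":0.09,"y":0,"z":-0.09,"spin":0.017}])

```text
time_s: 6.52
tcp_pos: [0.4392, -0.1593, 0.2211]
eef_rot: [180.0, 0.1, -175.6]
contact_force: [-0.1, -0.8, 0.6]
gripper_width: 0.0499
gripper_force: 0.0
```

```bash
python3 - <<'E'
from h import *
np.set_printoptions(precision=4,suppress=True)
s=sensors.get_state();print(s['tcp_pos'],s['eef_rot'],s['gripper_width'])
c=cap('side');save(c,'s2.png',(225,110,465,330),3.2)
z=np.load('step.npz');o=np.array([.552,-.127]);X,Y=z['X'],z['Y']
hsv=cv2.cvtColor(c['pixels'],cv2.COLOR_RGB2HSV)
m=cv2.inRange(hsv,(18,30,140),(35,140,255));m[:190]=0;m[280:]=0;m[:,:300]=0;m[:,440:]=0
k,l,st,ce=cv2.connectedComponentsWithStats(m);i=1+np.argmax(st[1:,4]);print(st[i],ce[i])
ys,xs=np.where(l==i);W=ray(c,np.c_[xs,ys],.145)[:,:2]-o;rc=cv2.minAreaRect((np.c_[W@X,W@Y]*1000).astype(np.float32));print(rc,cv2.boxPoints(rc))
t=s['tcp_pos'][:2]-o;print('tcp',t@X,t@Y)
E
```

```text
[ 0.4392 -0.1593  0.2211] [ 179.9768    0.0538 -175.5801] 0.0499422365014698
[344 203  44  34 687] [367.016  215.7293]
((-25.781902313232422, -7.120216369628906), (86.85701751708984, 112.17609405517578), 87.13175201416016) [[-83.9728 -47.6877]
 [ 28.0627 -53.3009]
 [ 32.409   33.4473]
 [-79.6265  39.0605]]
tcp -0.11498855487922995 -0.02327721877905395
```

View pics/s2.png

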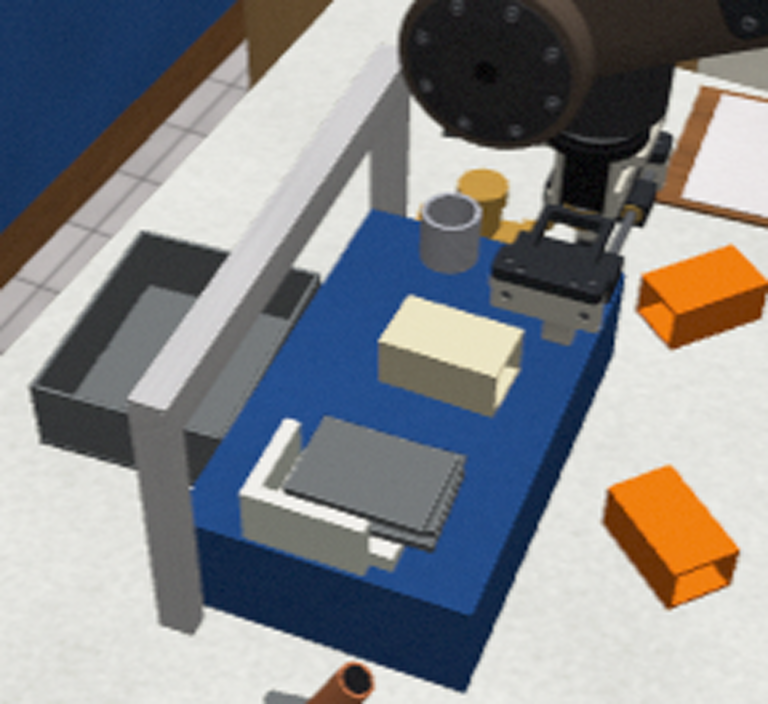

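The offcut now lies lengthwise along step x, with top corners at crop (410,296), (523,328), (496,374) and (380,343). The tool is behind it at (555,290).

Call:
drive_tool(rows=[{"fingers":-0.5,"x":0,"y":-0.002,"z":0.05,"spin":0},{"fingers":-0.5,"x":0,"y":-0.002,"z":0.085,"spin":0},{"fingers":-0.5,"x":0,"y":-0.002,"z":0.096,"spin":0},{"fingers":-0.5,"x":-0.018,"y":-0.002,"z":0.096,"spin":0},{"fingers":-0.5,"x":-0.028,"y":-0.002,"z":0.096,"spin":0},{"fingers":-0.5,"x":-0.034,"y":-0.002,"z":0.096,"spin":0}])

```text
time_s: 7.32
tcp_pos: [0.4771, -0.1584, 0.1254]
eef_rot: [-180.0, 0.1, -175.5]
contact_force: [-0.1, -0.6, 0.1]
gripper_width: 0.0222
gripper_force: 0.5
```

Call:
drive_tool(rows=[{"fingers":-0.5,"x":-0.008,"y":0,"z":0,"spin":0},{"fingers":-0.5,"x":-0.025,"y":0,"z":0,"spin":0},{"fingers":-0.5,"x":-0.063,"y":0,"z":0,"spin":0},{"fingers":-0.5,"x":-0.122,"y":0,"z":0,"spin":0},{"fingers":-0.5,"x":-0.118,"y":0,"z":0,"spin":0},{"fingers":-0.5,"x":-0.09,"y":0,"z":0,"spin":0}])

```text
time_s: 8.07
tcp_pos: [0.567, -0.1511, 0.1236]
eef_rot: [-180.0, -0.0, -175.5]
contact_force: [-0.2, -0.2, -0.4]
gripper_width: 0.022
gripper_force: 0.0
```

```bash
python3 - <<'E'
from h import *
s=sensors.get_state();print(s['tcp_pos'],s['contact_force'])
c=cap('side');save(c,'s3.png',(225,110,465,330),3.2)
E
```

```text
[ 0.56700811 -0.15109283  0.12357126] [-0.16753872 -0.18426917 -0.44115658]
```

View pics/s3.png

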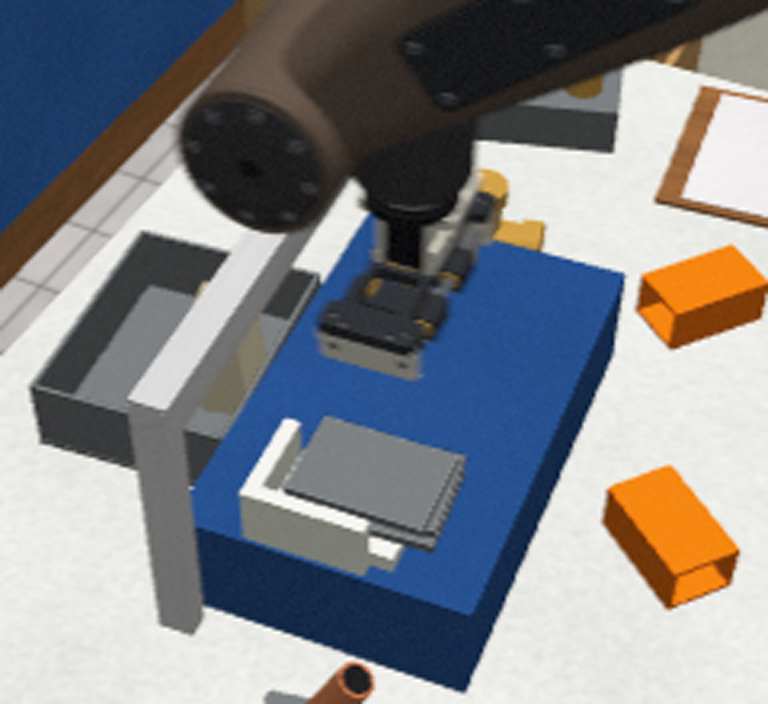

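The offcut is out of the step and lies in the bin: cream shows inside it at crop (235,340). Next come the plates.

Call:
drive_tool(rows=[{"fingers":-0.3,"x":0.02,"y":0,"z":-0.05,"spin":0},{"fingers":-0.3,"x":0.05,"y":0,"z":-0.09,"spin":0},{"fingers":-0.3,"x":0.09,"y":0.05,"z":-0.09,"spin":0},{"fingers":-0.3,"x":0.117,"y":0.1,"z":-0.09,"spin":0},{"fingers":-0.3,"x":0.117,"y":0.15,"z":-0.09,"spin":0},{"fingers":-0.3,"x":0.117,"y":0.161,"z":-0.09,"spin":0},{"fingers":-0.3,"x":0.117,"y":0.161,"z":-0.06,"spin":0},{"fingers":-0.3,"x":0.117,"y":0.161,"z":-0.01,"spin":0},{"fingers":-0.3,"x":0.117,"y":0.161,"z":0.003,"spin":0},{"fingers":-0.3,"x":0.117,"y":0.161,"z":0.003,"spin":0}])

```text
time_s: 9.38
tcp_pos: [0.4362, -0.0005, 0.1216]
eef_rot: [-179.9, -0.1, -175.5]
contact_force: [0.4, 1.2, 0.8]
gripper_width: 0.0308
gripper_force: 0.0
```

```bash
cat >> h.py <<'E'
O=np.array([.552,-.127]);_z=np.load('step.npz');X,Y=_z['X'],_z['Y']
def S(P): d=np.atleast_2d(P)[:,:2]-O;return np.c_[d@X,d@Y]
E
python3 - <<'E'
from h import *
np.set_printoptions(precision=4,suppress=True)
s=sensors.get_state();print(s['tcp_pos'],S(s['tcp_pos']),s['eef_rot'],s['contact_force'])
c=cap('side');save(c,'s4.png',(275,225,425,345),5)
c=cap('scene');print(c['pixels'][322:352:6,350:400:8].tolist() and 0);hsv=cv2.cvtColor(c['pixels'],cv2.COLOR_RGB2HSV)
m=cv2.inRange(hsv,(18,30,60),(35,140,255));m[:275]=0;m[380:]=0;m[:,:320]=0;m[:,425:]=0
ys,xs=np.where(m);print('cream in bin view',len(xs),xs.min(),xs.max(),ys.min(),ys.max(),S(ray(c,(xs.mean(),ys.mean()),.03)))
E
```

```text
[ 0.4362 -0.0005  0.1216] [[-0.1055  0.1353]] [-179.9392   -0.0826 -175.486 ] [0.4307 1.1681 0.766 ]
0
cream in bin view 1030 342 369 287 337 [[0.1667 0.0043]]
```

View pics/s4.png

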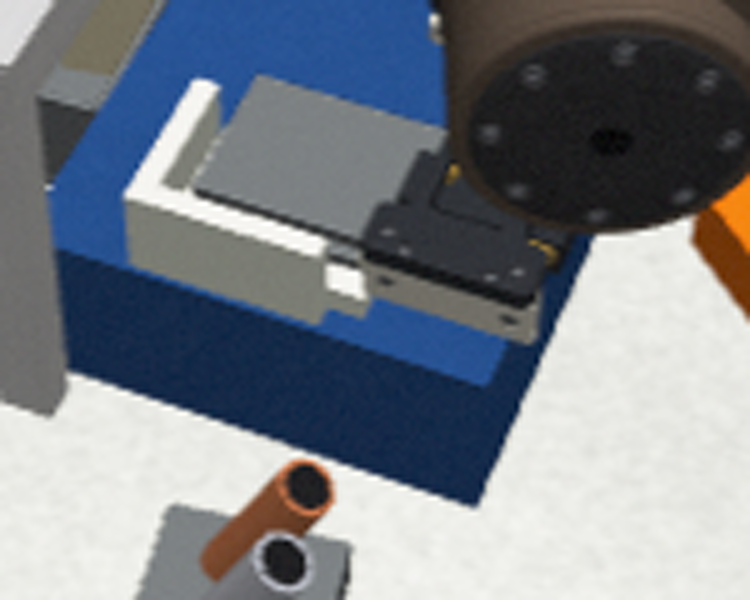

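The side crop shows the tool descended on the free -x side of the stack, with the plates clear of both stops. The side stop is along (230,240) and the end stop at (190,120). Pushing +x slowly.

Call:
drive_tool(rows=[{"fingers":-0.3,"x":-0.006,"y":0,"z":-0.005,"spin":0},{"fingers":-0.3,"x":-0.011,"y":0,"z":-0.005,"spin":0},{"fingers":-0.3,"x":-0.016,"y":0,"z":-0.005,"spin":0},{"fingers":-0.3,"x":-0.02,"y":0,"z":-0.005,"spin":0},{"fingers":-0.3,"x":-0.024,"y":0,"z":-0.005,"spin":0},{"fingers":-0.3,"x":-0.027,"y":0,"z":-0.005,"spin":0},{"fingers":-0.3,"x":-0.03,"y":0,"z":-0.005,"spin":0},{"fingers":-0.3,"x":-0.03,"y":0,"z":-0.005,"spin":0}])

```text
time_s: 10.48
tcp_pos: [0.4662, 0.0023, 0.1264]
eef_rot: [-180.0, 0.0, -175.5]
contact_force: [-0.6, -1.0, -0.7]
gripper_width: 0.0308
gripper_force: 0.5
```

Call:
drive_tool(rows=[{"fingers":-0.3,"x":-0.002,"y":0,"z":0,"spin":0},{"fingers":-0.3,"x":-0.003,"y":0,"z":0,"spin":0},{"fingers":-0.3,"x":-0.003,"y":0,"z":0,"spin":0}])

```text
time_s: 10.85
tcp_pos: [0.4687, 0.0026, 0.1265]
eef_rot: [-180.0, -0.0, -175.5]
contact_force: [-3.1, -0.2, -0.2]
gripper_width: 0.0307
gripper_force: 1.4
```

Call:
drive_tool(rows=[{"fingers":-0.3,"x":-0.001,"y":0,"z":0,"spin":0},{"fingers":-0.3,"x":-0.0015,"y":0,"z":0,"spin":0},{"fingers":-0.3,"x":-0.0015,"y":0,"z":0,"spin":0}])

```text
time_s: 11.22
tcp_pos: [0.4695, 0.0025, 0.1265]
eef_rot: [-180.0, -0.1, -175.5]
contact_force: [-7.6, 1.3, 3.9]
gripper_width: 0.0304
gripper_force: 3.4
```

Call:
drive_tool(rows=[{"fingers":-0.3,"x":-0.001,"y":0,"z":0,"spin":0},{"fingers":-0.3,"x":-0.0015,"y":0,"z":0,"spin":0},{"fingers":-0.3,"x":-0.0015,"y":0,"z":0,"spin":0}])

```text
time_s: 11.6
tcp_pos: [0.4696, 0.0024, 0.1263]
eef_rot: [-180.0, -0.2, -175.5]
contact_force: [-13.6, 2.6, 9.3]
gripper_width: 0.0302
gripper_force: 6.3
```

Call:
drive_tool(rows=[{"fingers":-0.3,"x":0.008,"y":0,"z":0,"spin":0},{"fingers":-0.3,"x":0.015,"y":0,"z":0,"spin":0},{"fingers":-0.3,"x":0.015,"y":0,"z":-0.05,"spin":0},{"fingers":-0.3,"x":0.015,"y":0,"z":-0.09,"spin":0},{"fingers":0.2,"x":-0.01,"y":-0.03,"z":-0.09,"spin":-0.18},{"fingers":0.2,"x":-0.045,"y":-0.06,"z":-0.09,"spin":-0.36},{"fingers":0.2,"x":-0.045,"y":-0.08,"z":-0.09,"spin":-0.54},{"fingers":0.2,"x":-0.045,"y":-0.08,"z":-0.09,"spin":-0.72},{"fingers":0.2,"x":-0.045,"y":-0.08,"z":-0.09,"spin":-0.9},{"fingers":0.2,"x":-0.045,"y":-0.08,"z":-0.09,"spin":-1.08}])

```text
time_s: 12.85
tcp_pos: [0.5233, -0.0735, 0.2167]
eef_rot: [-179.9, 0.0, -113.3]
contact_force: [0.8, 0.1, 0.7]
gripper_width: 0.0524
gripper_force: 0.0
```

Call:
drive_tool(rows=[{"fingers":0.2,"x":0,"y":0,"z":0,"spin":-0.18},{"fingers":0.2,"x":0,"y":0,"z":0,"spin":-0.36},{"fingers":0.2,"x":0,"y":0,"z":0,"spin":-0.491},{"fingers":0.2,"x":0,"y":0,"z":0,"spin":-0.491}])

```text
time_s: 13.35
tcp_pos: [0.5233, -0.0733, 0.2168]
eef_rot: [-179.9, -0.0, -85.5]
contact_force: [0.6, 0.2, -0.3]
gripper_width: 0.0525
gripper_force: 0.0
```

```bash
python3 - <<'E'
from h import *
np.set_printoptions(precision=4,suppress=True)
s=sensors.get_state();print(s['tcp_pos'],S(s['tcp_pos']),s['eef_rot'],s['joints'][5],s['gripper_width'])
E
```

```text
[ 0.5233 -0.0733  0.2168] [[-0.0244  0.0558]] [-179.942    -0.0033  -85.5187] -8.840030340905674 0.052543424313970764
```

Call:
drive_tool(rows=[{"fingers":0.2,"x":0,"y":0,"z":0.05,"spin":0},{"fingers":0.2,"x":0,"y":0,"z":0.09,"spin":0},{"fingers":0.2,"x":-0.005,"y":0,"z":0.09,"spin":0},{"fingers":0.2,"x":-0.011,"y":0,"z":0.09,"spin":0},{"fingers":0.2,"x":-0.016,"y":0,"z":0.09,"spin":0},{"fingers":0.2,"x":-0.021,"y":0,"z":0.09,"spin":0},{"fingers":0.2,"x":-0.025,"y":0,"z":0.09,"spin":0},{"fingers":0.2,"x":-0.029,"y":0,"z":0.09,"spin":0},{"fingers":0.2,"x":-0.033,"y":0,"z":0.09,"spin":0},{"fingers":0.2,"x":-0.033,"y":0,"z":0.09,"spin":0}])

```text
time_s: 14.6
tcp_pos: [0.5203, -0.0401, 0.1264]
eef_rot: [180.0, 0.0, -85.5]
contact_force: [0.7, -0.6, 0.6]
gripper_width: 0.0526
gripper_force: 0.3
```

Call:
drive_tool(rows=[{"fingers":0.2,"x":-0.002,"y":0,"z":0,"spin":0},{"fingers":0.2,"x":-0.003,"y":0,"z":0,"spin":0},{"fingers":0.2,"x":-0.003,"y":0,"z":0,"spin":0}])

```text
time_s: 14.98
tcp_pos: [0.52, -0.0374, 0.1264]
eef_rot: [180.0, 0.0, -85.5]
contact_force: [0.9, -1.4, 0.5]
gripper_width: 0.0525
gripper_force: 0.7
```

Call:
drive_tool(rows=[{"fingers":0.2,"x":-0.001,"y":0,"z":0,"spin":0},{"fingers":0.2,"x":-0.002,"y":0,"z":0,"spin":0},{"fingers":0.2,"x":-0.002,"y":0,"z":0,"spin":0}])

```text
time_s: 15.35
tcp_pos: [0.5198, -0.0355, 0.1264]
eef_rot: [180.0, 0.0, -85.5]
contact_force: [0.1, -1.3, -0.3]
gripper_width: 0.0523
gripper_force: 0.7
```

Call:
drive_tool(rows=[{"fingers":0.2,"x":-0.001,"y":0,"z":0,"spin":0},{"fingers":0.2,"x":-0.0015,"y":0,"z":0,"spin":0},{"fingers":0.2,"x":-0.0015,"y":0,"z":0,"spin":0}])

```text
time_s: 15.72
tcp_pos: [0.5196, -0.0343, 0.1264]
eef_rot: [180.0, -0.0, -85.5]
contact_force: [0.5, -3.2, -1.3]
gripper_width: 0.0523
gripper_force: 2.1
```

Call:
drive_tool(rows=[{"fingers":0.2,"x":-0.001,"y":0,"z":0,"spin":0},{"fingers":0.2,"x":-0.0015,"y":0,"z":0,"spin":0},{"fingers":0.2,"x":-0.0015,"y":0,"z":0,"spin":0}])

```text
time_s: 16.1
tcp_pos: [0.5196, -0.0341, 0.1266]
eef_rot: [180.0, -0.1, -85.5]
contact_force: [2.6, -12.9, -1.7]
gripper_width: 0.0526
gripper_force: 6.5
```

Call:
drive_tool(rows=[{"fingers":0.2,"x":-0.001,"y":0,"z":0,"spin":0},{"fingers":0.2,"x":-0.0015,"y":0,"z":0,"spin":0},{"fingers":0.2,"x":-0.0015,"y":0,"z":0,"spin":0}])

```text
time_s: 16.48
tcp_pos: [0.5195, -0.034, 0.1268]
eef_rot: [179.9, -0.2, -85.5]
contact_force: [3.2, -21.9, -1.6]
gripper_width: 0.0525
gripper_force: 10.8
```

Call:
drive_tool(rows=[{"fingers":0.2,"x":0.008,"y":0,"z":0,"spin":0},{"fingers":0.2,"x":0.016,"y":0,"z":0,"spin":0},{"fingers":0.2,"x":0.016,"y":0,"z":-0.05,"spin":0},{"fingers":0.2,"x":0.016,"y":0,"z":-0.09,"spin":0},{"fingers":-0.3,"x":0,"y":0.03,"z":-0.09,"spin":0.18},{"fingers":-0.3,"x":-0.04,"y":0.06,"z":-0.09,"spin":0.36},{"fingers":-0.3,"x":-0.046,"y":0.067,"z":-0.09,"spin":0.54},{"fingers":-0.3,"x":-0.046,"y":0.067,"z":-0.09,"spin":0.72},{"fingers":-0.3,"x":-0.046,"y":0.067,"z":-0.09,"spin":0.9},{"fingers":-0.3,"x":-0.046,"y":0.067,"z":-0.09,"spin":1.08}])

```text
time_s: 17.73
tcp_pos: [0.4493, 0.01, 0.2168]
eef_rot: [180.0, 0.1, -147.7]
contact_force: [-1.0, 0.1, 0.3]
gripper_width: 0.0306
gripper_force: 0.0
```

Call:
drive_tool(rows=[{"fingers":-0.3,"x":0,"y":0,"z":0,"spin":0.18},{"fingers":-0.3,"x":0,"y":0,"z":0,"spin":0.36},{"fingers":-0.3,"x":0,"y":0,"z":0,"spin":0.491},{"fingers":-0.3,"x":0,"y":0,"z":0,"spin":0.491}])

```text
time_s: 18.23
tcp_pos: [0.4494, 0.0098, 0.2167]
eef_rot: [180.0, 0.0, -175.4]
contact_force: [-0.0, 0.1, 0.7]
gripper_width: 0.0308
gripper_force: 0.0
```

```bash
python3 - <<'E'
from h import *
np.set_printoptions(precision=4,suppress=True)
s=sensors.get_state();print(s['tcp_pos'],S(s['tcp_pos']),s['eef_rot'],s['joints'][5],s['gripper_width'])
E
```

```text
[0.4494 0.0098 0.2167] [[-0.0915  0.1445]] [ 179.9645    0.0298 -175.4137] -111.89071425178531 0.03078128475026519
```

Call:
drive_tool(rows=[{"fingers":-0.3,"x":0,"y":0,"z":0.05,"spin":0.002},{"fingers":-0.3,"x":0,"y":0,"z":0.09,"spin":0.002},{"fingers":-0.3,"x":-0.005,"y":0,"z":0.09,"spin":0.002},{"fingers":-0.3,"x":-0.01,"y":0,"z":0.09,"spin":0.002},{"fingers":-0.3,"x":-0.014,"y":0,"z":0.09,"spin":0.002},{"fingers":-0.3,"x":-0.017,"y":0,"z":0.09,"spin":0.002},{"fingers":-0.3,"x":-0.019,"y":0,"z":0.09,"spin":0.002},{"fingers":-0.3,"x":-0.02,"y":0,"z":0.09,"spin":0.002},{"fingers":-0.3,"x":-0.02,"y":0,"z":0.09,"spin":0.002}])

```text
time_s: 19.35
tcp_pos: [0.4686, 0.0109, 0.1265]
eef_rot: [-180.0, -0.1, -175.6]
contact_force: [-3.1, -0.7, 3.5]
gripper_width: 0.0307
gripper_force: 1.9
```

Call:
drive_tool(rows=[{"fingers":-0.3,"x":-0.001,"y":0,"z":0,"spin":0},{"fingers":-0.3,"x":-0.0015,"y":0,"z":0,"spin":0},{"fingers":-0.3,"x":-0.0015,"y":0,"z":0,"spin":0}])

```text
time_s: 19.73
tcp_pos: [0.4692, 0.0108, 0.1263]
eef_rot: [-180.0, -0.2, -175.6]
contact_force: [-8.1, 0.0, 6.6]
gripper_width: 0.0306
gripper_force: 4.1
```

Call:
drive_tool(rows=[{"fingers":-0.3,"x":-0.001,"y":0,"z":0,"spin":0},{"fingers":-0.3,"x":-0.0015,"y":0,"z":0,"spin":0},{"fingers":-0.3,"x":-0.0015,"y":0,"z":0,"spin":0}])

```text
time_s: 20.1
tcp_pos: [0.4692, 0.0107, 0.126]
eef_rot: [-180.0, -0.3, -175.6]
contact_force: [-13.0, 2.4, 10.9]
gripper_width: 0.0311
gripper_force: 6.9
```

Call:
drive_tool(rows=[{"fingers":-0.3,"x":0.008,"y":0,"z":0,"spin":0},{"fingers":-0.3,"x":0.015,"y":0,"z":0,"spin":0},{"fingers":-0.3,"x":0.015,"y":0,"z":-0.06,"spin":0},{"fingers":-0.3,"x":0.015,"y":0,"z":-0.12,"spin":0},{"fingers":-0.3,"x":0.0,"y":0,"z":-0.17,"spin":0},{"fingers":-0.3,"x":-0.05,"y":0,"z":-0.19,"spin":0},{"fingers":-0.3,"x":-0.1,"y":0,"z":-0.19,"spin":0},{"fingers":-0.3,"x":-0.145,"y":0,"z":-0.19,"spin":0},{"fingers":-0.3,"x":-0.145,"y":0,"z":-0.19,"spin":0},{"fingers":-0.3,"x":-0.145,"y":0,"z":-0.19,"spin":0}])

```text
time_s: 21.35
tcp_pos: [0.6166, 0.0224, 0.316]
eef_rot: [-180.0, -0.0, -175.6]
contact_force: [-0.7, 0.2, -0.7]
gripper_width: 0.0303
gripper_force: 0.0
```

```bash
python3 - <<'E'
from h import *
s=sensors.get_state();print(s['tcp_pos'],S(s['tcp_pos']),s['eef_rot'])
c=cap('wrist');save(c,'w3.png',(130,0,510,285),2.1);np.savez('w3.npz',**c)
E
```

```text
[0.61660534 0.02241688 0.31602776] [[0.07620791 0.14384578]] [-1.79987447e+02 -3.67266794e-02 -1.75610512e+02]
```

View pics/w3.png

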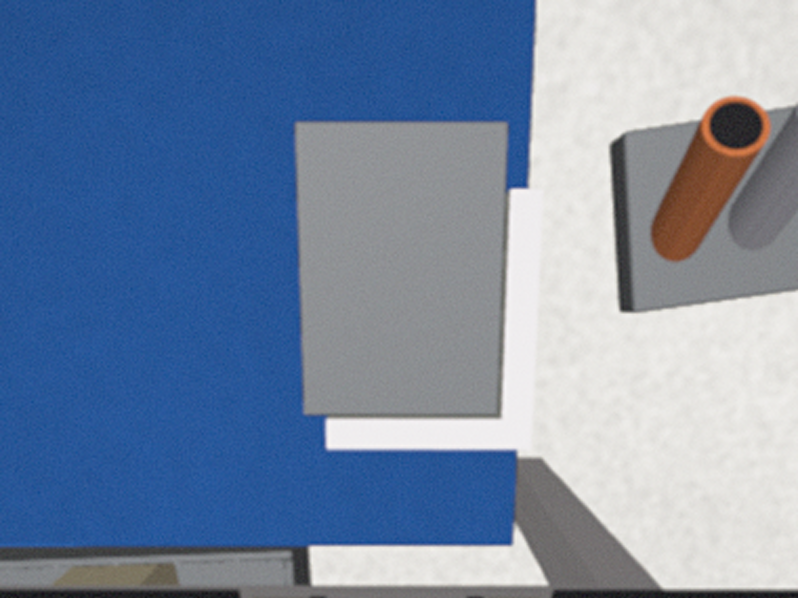

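The wrist crop shows the three plates aligned as one rectangle, from (296,122) to (508,415). They sit against the side stop (right, x≈508) and the end stop (bottom, y≈416), with no plate sticking out. I'll check it numerically, and check the bin too.

```bash
python3 - <<'E'
from h import *
np.set_printoptions(precision=4,suppress=True)
c=dict(np.load('w3.npz'));f=lambda L:np.array(L)/2.1+[130,0]
print('plate top',S(ray(c,f([(296,122),(508,122),(501,414),(304,414)]),.139)))
print('side stop inner',S(ray(c,f([(510,190),(501,418)]),.15)),'end stop inner',S(ray(c,f([(327,418),(501,418)]),.15)))
s=cap('scene');save(s,'f.png',(200,200,440,390),3.3)
E
```

```text
plate top [[-0.0597  0.1073]
 [-0.0596  0.1863]
 [ 0.0494  0.1875]
 [ 0.0493  0.1067]]
side stop inner [[-0.0346  0.1864]
 [ 0.0494  0.1861]] end stop inner [[0.0493 0.117 ]
 [0.0494 0.1861]]
```

View pics/f.png

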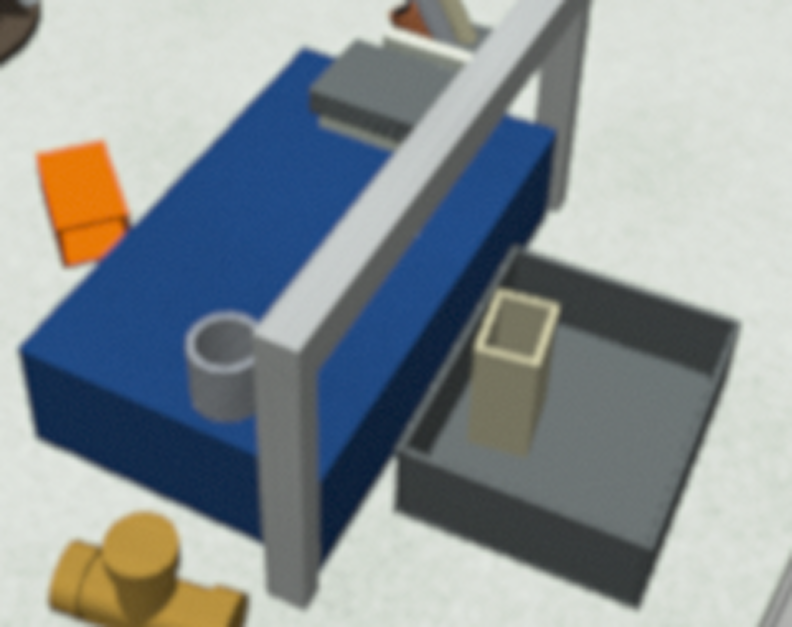

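The last scene crop shows the offcut standing in the bin at (515,370), the plates stacked against the stops, and the sleeve, tee and orange piece standing as before. I'll check that the bin and bystanders haven't moved by comparing with the first image, then hand in.

```bash
python3 - <<'E'
from h import *
a=dict(np.load('scene.npz'))['pixels'];b=cap('scene')['pixels']
for n,(x0,y0,x1,y1) in dict(binfar=(370,285,430,385),binend=(320,335,400,385),sleeve=(252,290,284,330),tee=(212,352,278,402),stand=(316,185,350,214)).items():
    g=[cv2.cvtColor(i[y0:y1,x0:x1],cv2.COLOR_RGB2GRAY).astype(np.float32) for i in(a,b)]
    print(n,cv2.phaseCorrelate(*g),abs(g[0]-g[1]).mean())
E
```

```text
binfar ((0.014319705951194805, -0.013445742945357608), 0.9928688190778097) 3.278
binend ((0.05503102619555733, -0.034711478855442124), 0.9905220556259156) 3.0465
sleeve ((0.08519630677691836, 0.005480423117639077), 0.9968162927776575) 2.6351562
tee ((-0.039242646481390864, 0.037664253739535525), 1.0045461310280694) 3.8042424
stand ((0.27976488873797223, -0.17007018022447618), 0.8410219744399742) 6.150101
```

```bash
python3 -c "
from plant import r
print(r.close_job())"
```

```text
the job is handed in; nothing more can be done
None
```

The job is handed in: the offcut was pushed under the rail and stands on end in the bin, about 35 mm above its rim; all three plates measure flush against both stops to about 1 mm, still stacked, and the bin, sleeve, tube stand and tee appear undisturbed, though I turned the offcut lengthwise between loosely set fingers first and finished with a quick shove because the gripper can't pass under the rail.

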